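Strip a signal lantern for overhaul

TASK

The signal lantern on the bench is unfastened and ready to be stripped for overhaul: take it apart from the top down, one part at a time, and stand each part upright in the middle of the place where its own work is done: the brass cowl in the blue polishing tray, the red hood on the paint wheel, the green glass lens in the recess of its padded rest, and the lamp plugged fully home in the yellow test box. Do not drop or tip the lens, and do not knock or shift the spare glass chimney that stands among the things. Let go of everything at the end.

Things in the scene. Friction and masses are not known exactly. Their poses are not given: they have to be found in the camera images.
- cowl: Brass ventilator cowl, top part of the lantern, 48 mm tall, 0.1 to 0.15 kg, loose on the hood's flat top. Origin: centre of its flat underside, z up its axis. Foot 26 mm diameter, 6 mm high; then a drum 36 mm in diameter with dark slots from 8 to 26 mm height (grip here), a dome and a small ball finial.
- hood: Red metal hood, second from the top, 40 mm tall, 0.16 to 0.25 kg, loose on the lens. Origin: centre of its flat underside, z up. Upright round wall 58 mm in diameter from 0 to 26 mm height (grip here), then a cone up to a flat top 32 mm across. The lens under it is 57 mm in diameter: keep fingertips above the hood's underside.
- lens: Green ribbed glass lens with brass rings, third from the top, 52 mm tall, 0.2 to 0.33 kg. Origin: centre of its underside, z up. Brass foot 82 mm diameter to 8 mm height, skirt narrowing until 18 mm, then upright round wall 56 mm in diameter from 18 to 52 mm (grip here). A tube of 44 mm bore, standing on the lamp's disc around its column: lift straight up 45 mm before going sideways.
- lamp: LED lamp, lowest loose part, 0.17 to 0.28 kg. Origin: centre of the underside of its finned aluminium disc, z up. Disc 94 mm diameter, 0 to 8 mm; white column with yellow LEDs 26 mm in diameter from 8 to 48 mm (grip here; inside the lens at first); below, a black plug to -12 mm, 36 mm diameter, tapering to 24 mm at the tip, in the base's hole at first: lift straight up 15 mm.
- lantern_base: Dark steel lantern base, bolted to the bench. Origin: centre of its underside on the bench, z up. Flange 120 mm diameter, body 100 mm diameter up to 44 mm, a 42 mm hole 16 mm deep in its top. The lantern stands upright and concentric on it: undersides of lamp disc, lens, hood, cowl at first 44, 52, 104, 144 mm above the bench, cowl top at 192 mm.
- polish_tray: Blue square polishing tray for the cowl, fixed, 116 x 116 mm, rim 16 mm high, walls 4 mm, floor at 4 mm. Origin: centre of its underside on the bench, z up, x and y along its sides.
- paint_wheel: Paint wheel (small turntable, it does not turn here) for the hood, fixed: flat round aluminium head of 114 mm diameter with dark circles, its top at 50 mm. Origin: centre of its underside on the bench, z up.
- lens_rest: Padded lens rest for the lens, fixed: round light wood block of 118 mm diameter with a round recess of 98 mm diameter lined in dark blue; recess floor at 12 mm, rim top at 18 mm. Origin: centre of its underside on the bench, z up.
- test_socket: Yellow test box for the lamp, fixed, 112 x 112 x 36 mm, with a round black collar on top, 68 mm outer diameter, upper face at 52 mm, round a socket hole 42 mm in diameter and 16 mm deep. Plugged home, the lamp's disc lies flat on the collar, disc underside at 52 mm. Origin: centre of the box's underside on the bench, on the socket's axis, z up, x and y along its sides.
- chimney: Spare glass chimney, clear glass on a brass foot, loose and fragile, 50 mm diameter, 110 mm tall, standing upright; a bystander that must be left alone. Origin: centre of its underside, z up.
There are look-alikes about, which are no part of the job. Leave any pink or purple look-alike of the lens alone.

How it is judged:
By the outcome, as a careful person would: the job done as asked, in the order asked, and still so for the second after the job is handed in, with the robot touching nothing.
It also fails if it takes over 122 s, if anything falls off the work surface, if the arm or the gripper's body presses on something with over 40 N, if the wrist force passes 120 N, or if a joint passes its speed limit or range.

ROBOT

A 6-joint arm with a two-finger parallel gripper is mounted at the origin on the work surface. World frame = base frame: x ahead of the robot, y to its left, z up, the work surface at z = 0. Lengths are in m, angles in degrees, forces in N, time in s.
With the tool pointing down it reaches from about 0.275 to 1 m from the base axis. Payload 8.4 kg.
Tool frame: the origin (TCP) lies midway between the tips of the shut fingers; the grasp point (between the pads) lies 19 mm behind it (arm.grip_point_offset is the distance from the TCP to the grasp point, in m); z points along the fingers, y is the direction in which the jaws open and shut (so a half turn about z gives the same grasp; the last joint's range is limited). The gripper opens to 85 mm and grips with 20 to 120 N. Pads are 22 mm wide; open, the fingers measure 114 mm over their backs; the gripper's body (76 mm by 85 mm) begins 54 mm behind the grasp point. The pads swing forward as they close: fully open they stand 13 mm farther back than shut.
Start: joints at [73.258, 20.225, 93.587, -0, 66.188, -0.138], TCP at [0.179, 0.599, 0.231] pointing down, gripper open.
Joint ranges: [-150.9, 150.9], [-52.94, 120.26], [3.33, 152.33], [-74.26, 254.26], [0, 154.13], [-172.89, 172.89]. Speed limits (degrees/s): [127.2, 127.2, 159.86, 180, 180, 180].

INTERFACE

Orientations are given as a 3x3 rotation matrix whose columns are the frame's x, y, z axes.
In Python, from cell import arm gives the robot as it stands. The module is installed in compiled form; this text tells all that it offers.
- The arm moves only by the shell command python3 -m creep 'ROWS' [FORCE]. ROWS is JSON, a list of rows, each a list of 3 entries, a list of its own where there are three numbers: the finger opening in cm, from 0 to 8.54, then the shift along the world's x, y, z in cm, then the turn, a rotation vector about the world's x, y, z in rad. In form: [[grip, [tx, ty, tz], [wx, wy, wz]], ...]. A call has 1 to 8 rows; each row is the pose to reach, as a shift and turn from the pose commanded when the call began; what a row does not reach only later rows make up. A row lasts 1/8 s, in which the tool goes at most 62.5 mm and 10.7 degrees, less where a joint would pass 70% of its speed; a pose out of reach is approached as far as the arm can. A call with a gripper value outside its range is refused whole. The fingers move at their own pace and stop on an object; FORCE is the grip in N (left out, the last holds). Time passes only in rows, so rows that repeat a pose let the fingers close. It gives the time, the measured TCP pose, the force and the opening at its end, in the units of the state.
- arm.sense(): the state, without advancing time (a new reading comes with each control period).
- arm.read_camera(name): name is "scene" or "top" or "wrist"; returns (picture, depth): 384x512x3 uint8, red, green, blue; 384x512 float32, m along the optical axis (not along the pixel's ray), 0 where there is no reading.
- arm.calibration(name): a dict with "fovy" (degrees; the focal length in pixels is half the picture's height over the tangent of half this angle, whatever the lens; pixels are square), "cx", "cy" (the principal point, pixels), "pose" (4x4, takes a point from camera to world coordinates). Camera axes: x right, y down, z forward; pixel columns grow to the right and rows downward; lengths in m; the calibration is good to about 2 mm. The wrist camera is an equidistant fisheye: a pixel r from the principal point sees the ray r / f radians off the axis. A picture is of the moment at which its call begins: read the wrist's pose just before it. calibration takes no time and is no camera call; for the wrist camera it gives the pose at the moment of the call.
- arm.close_job(): hands the job in, once; it reports no verdict.
Trained networks look in the newest picture that a camera, given by its name, has taken for a name from the list of things; names that differ only in an ending like _2 or _b are one class to them, and where a whole thing is asked for, a point or a joint stands for the part that bears it (a point fixed in the world has none). Each returns a list of dicts, best first, with "score" (0 to 1); they miss things now and then, are a little off and sometimes report something else, mostly with a low value. They report only what shows in the picture. A call takes as long as a camera call. They do not tell look-alikes from the thing itself.
- arm.boxes_of(camera, name): "box" ([left, top, right, bottom] in pixels, round what is visible of it).
- arm.outline_of(camera, name): "region" (384x512 bool, what is visible of it) and "box" ([left, top, right, bottom] in pixels, round what is visible of it).
The state is a dict: "time": time; "joint_positions": joint angles; "joint_vel": joint speeds; "tau": joint torques, N m; "tcp_pos": TCP position; "eef_rot": TCP orientation; "contact_force": force on the tool from outside, world axes, zero at the start; "torque": the same for the moment, N m; "opening": opening from 0.0 (shut) to 1.0 (fully open).
Only numpy, scipy, OpenCV 4.12 (cv2) and the standard library are available. Lean on these libraries where they do the work, as an engineer would, in place of code of your own. Each camera call takes 0.05 s, during which the arm holds its last target. There are 200 camera calls.

## Working session

There is one attempt and no reset: what is moved stays moved. The work goes in short steps, Python scripts to look and compute and a shell command to move; the robot and the scene stay as the last step left them, time stands still between calls to the robot, and variables do not carry over. Pictures are saved under pics/ and viewed, about 12 in all and at most 16, crops included, and the job is handed in when it is done.

```bash
mkdir -p pics; cat > h.py <<'E'
from cell import arm
import numpy as np, cv2
def snap(cam,fn=None):
    c=arm.calibration(cam); p,d=arm.read_camera(cam)
    if fn: cv2.imwrite('pics/'+fn,p[...,::-1])
    return p,d,c
def cloud(d,c):
    f=d.shape[0]/2/np.tan(np.radians(c['fovy'])/2)
    v,u=np.mgrid[:d.shape[0],:d.shape[1]]
    P=np.stack([(u-c['cx'])/f*d,(v-c['cy'])/f*d,d],-1)
    T=np.array(c['pose']); return P@T[:3,:3].T+T[:3,3]
E
python3 - <<'E'
from h import *
for cam in('top','scene'):
    p,d,c=snap(cam,cam+'1.png'); W=cloud(d,c); np.save(cam+'W.npy',W)
    print(cam,np.round(c['pose'],3).tolist(),c['fovy'])
    for n in ['cowl','hood','lens','lamp','lantern_base','polish_tray','paint_wheel','lens_rest','test_socket','chimney']:
        for o in arm.outline_of(cam,n)[:3]:
            m=o['region']&(d>0); w=W[m]
            if len(w): print(n,round(o['score'],2),np.round(o['box']).tolist(),'med',np.round(np.median(w,0),3),'lo',np.round(np.percentile(w,2,0),3),'hi',np.round(np.percentile(w,98,0),3))
s=arm.sense();print(s['time'],s['tcp_pos'],s['opening'],np.round(s['eef_rot'],3).tolist())
E
```

```text
top [[0.021, -0.982, 0.186, 0.212], [-1.0, -0.022, 0.001, -0.05], [0.003, -0.186, -0.983, 1.388], [0.0, 0.0, 0.0, 1.0]] 45.8106314267802
cowl 0.53 [319.0, 185.0, 329.0, 196.0] med [ 0.456 -0.214  0.172] lo [ 0.442 -0.231  0.143] hi [ 0.475 -0.199  0.191]
hood 0.75 [313.0, 186.0, 330.0, 206.0] med [ 0.442 -0.205  0.132] lo [ 0.431 -0.239  0.114] hi [ 0.474 -0.189  0.14 ]
lens 0.84 [352.0, 252.0, 382.0, 279.0] med [ 0.264 -0.351  0.015] lo [ 0.229 -0.395  0.002] hi [ 0.3   -0.324  0.055]
lens 0.69 [306.0, 233.0, 335.0, 258.0] med [ 0.317 -0.236  0.012] lo [ 0.284 -0.278 -0.003] hi [ 0.359 -0.203  0.055]
lens 0.63 [295.0, 178.0, 333.0, 220.0] med [ 0.427 -0.198  0.012] lo [ 0.402 -0.272  0.004] hi [ 0.516 -0.159  0.046]
lamp 0.5 [303.0, 190.0, 332.0, 213.0] med [ 0.431 -0.201  0.051] lo [ 0.412 -0.26   0.045] hi [ 0.482 -0.171  0.056]
lantern_base 0.8 [297.0, 180.0, 333.0, 222.0] med [ 0.424 -0.196  0.012] lo [ 0.4   -0.267  0.002] hi [ 0.515 -0.16   0.046]
lantern_base 0.23 [303.0, 183.0, 329.0, 211.0] med [ 0.44  -0.197  0.062] lo [ 0.42  -0.25   0.051] hi [ 0.489 -0.176  0.111]
polis
[... 1932 characters left out ...]
73 [247.0, 179.0, 310.0, 227.0] med [0.465 0.003 0.005] lo [ 0.407 -0.059  0.   ] hi [0.525 0.065 0.018]
paint_wheel 0.97 [248.0, 288.0, 298.0, 342.0] med [ 0.653 -0.249  0.051] lo [ 0.601 -0.299  0.047] hi [ 0.702 -0.198  0.054]
lens_rest 0.55 [364.0, 169.0, 408.0, 207.0] med [0.655 0.217 0.014] lo [0.602 0.164 0.005] hi [0.707 0.272 0.021]
test_socket 0.64 [300.0, 127.0, 355.0, 175.0] med [0.463 0.202 0.036] lo [0.393 0.15  0.004] hi [0.522 0.276 0.054]
chimney 0.61 [321.0, 214.0, 343.0, 257.0] med [ 0.64  -0.017  0.065] lo [ 0.616 -0.028  0.004] hi [0.658 0.011 0.111]
1.1 [0.17857341 0.59892482 0.23128258] 0.9965909726967609 [[-0.958, 0.286, -0.0], [0.286, 0.958, -0.0], [0.0, -0.0, -1.0]]
```

```bash
python3 - <<'E'
import numpy as np,cv2
from scipy.optimize import least_squares
T,S=np.load('topW.npy').reshape(-1,3),np.load('sceneW.npy').reshape(-1,3)
def fit(n,c,zlo,zhi,R,rlo,rhi):
    for nm,A in(('top',T),('scene',S)):
        r=np.hypot(A[:,0]-c[0],A[:,1]-c[1]); m=(A[:,2]>zlo)&(A[:,2]<zhi)&(r>rlo)&(r<rhi); P=A[m]
        if len(P)<5: print(n,nm,len(P));continue
        s=least_squares(lambda q:np.hypot(P[:,0]-q[0],P[:,1]-q[1])-R,c,loss='soft_l1',f_scale=.002)
        print(n,nm,len(P),np.round(s.x,4),'rms',round(float(np.std(s.fun)),4))
def cen(n,c,zlo,zhi,rmax):
    for nm,A in(('top',T),('scene',S)):
        r=np.hypot(A[:,0]-c[0],A[:,1]-c[1]); m=(A[:,2]>zlo)&(A[:,2]<zhi)&(r<rmax); P=A[m]
        h=P[:,:2].astype(np.float32); (x,y),R=cv2.minEnclosingCircle(h); rect=cv2.minAreaRect(h)
        print(n,nm,len(P),'mean',np.round(P.mean(0),4),'circ',round(x,4),round(y,4),round(R,4),'rect',np.round(rect[0],4),np.round(rect[1],3))
L=(.46,-.215)
fit('cowl',L,.15,.172,.018,0,.035); fit('hood',L,.106,.13,.029,.015,.045); fit('lens',L,.072,.10,.028,.015,.045); fit('basebody',L,.016,.04,.05,.035,.07)
cen('tray',(.466,-.002),.012,.022,.1); cen('wheel',(.65,-.248),.043,.06,.08); cen('rest',(.652,.218),.005,.025,.08);cen('restrim',(.652,.218),.0155,.025,.08)
cen('collar',(.455,.212),.046,.06,.06); cen('box',(.455,.212),.03,.042,.09)
fit('chim',(.64,-.008),.03,.105,.025,0,.04)
fit('pl1',(.32,-.24),.022,.05,.028,.01,.045);fit('pl2',(.265,-.36),.022,.05,.028,.01,.045)
a=cv2.imread('pics/top1.png')[90:300,130:400];b=cv2.imread('pics/scene1.png')[90:360,80:440]
cv2.imwrite('pics/v1.png',np.vstack([cv2.resize(a,(400,300)),cv2.resize(b,(400,300))]))
E
```

```text
cowl top 65 [ 0.4595 -0.2162] rms 0.0023
cowl scene 122 [ 0.4601 -0.2136] rms 0.0013
hood top 67 [ 0.4594 -0.2168] rms 0.0016
hood scene 140 [ 0.4598 -0.2139] rms 0.0009
lens top 38 [ 0.4595 -0.2161] rms 0.0006
lens scene 140 [ 0.4597 -0.2138] rms 0.0007
basebody top 92 [ 0.4611 -0.2158] rms 0.0033
basebody scene 203 [ 0.4633 -0.2124] rms 0.0038
tray top 174 mean [0.4614 0.0088 0.0156] circ 0.4637 -0.0009 0.0798 rect [0.4652 0.0039] [0.126 0.117]
tray scene 337 mean [0.4659 0.0054 0.0159] circ 0.4665 0.0012 0.0804 rect [0.4662 0.0048] [0.128 0.118]
wheel top 1014 mean [ 0.649  -0.2478  0.0491] circ 0.649 -0.2486 0.0579 rect [ 0.6492 -0.2475] [0.112 0.112]
wheel scene 2232 mean [ 0.6525 -0.2488  0.0505] circ 0.6508 -0.2475 0.0578 rect [ 0.6515 -0.2474] [0.111 0.114]
rest top 1095 mean [0.6523 0.2173 0.0124] circ 0.6529 0.2154 0.0783 rect [0.6512 0.2097] [0.146 0.143]
rest scene 1418 mean [0.6557 0.2166 0.0143] circ 0.6635 0.2173 0.0754 rect [0.6601 0.2117] [0.129 0.141]
restrim top 245 mean [0.6515 0.2138 0.0178] circ 0.6544 0.2082 0.0694 rect [0.6572 0.2158] [0.115 0.127]
restrim scene 484 mean [0.6578 0.2124 0.0182] circ 0.6594 0.2111 0.0704 rect [0.6527 0.2141] [0.133 0.115]
collar top 235 mean [0.4527 0.2168 0.0507] circ 0.4531 0.2153 0.0344 rect [0.4523 0.2165] [0.065 0.064]
collar scene 269 mean [0.4558 0.2163 0.0515] circ 0.4539 0.2187 0.0363 rect [0.4549 0.2167] [0.068 0.067]
box top 993 mean [0.4514 0.2149 0.035 ] circ 0.4531 0.2156 0.0761 rect [0.4526 0.2164] [0.112 0.112]
box scene 940 mean [0.4594 0.2101 0.0363] circ 0.4544 0.2174 0.077 rect [0.4556 0.2174] [0.114 0.113]
chim top 170 [ 0.6382 -0.0189] rms 0.0067
chim scene 371 [0.6345 0.0016] rms 0.0065
pl1 top 86 [ 0.3214 -0.2394] rms 0.0022
pl1 scene 250 [ 0.3253 -0.2387] rms 0.0017
pl2 top 98 [ 0.263  -0.3588] rms 0.002
pl2 scene 259 [ 0.2678 -0.3599] rms 0.0014
```

View pics/v1.png

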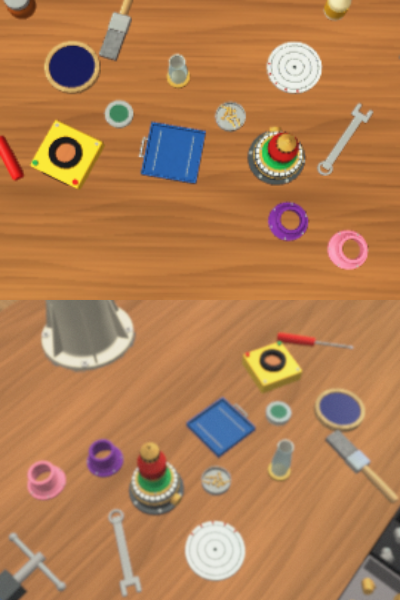

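```bash
python3 -m creep '[[7,[2,-6,1],[0,0,0]],[7,[4,-12,1],[0,0,0]],[7,[6,-17,1],[0,0,0]],[7,[8,-23,1],[0,0,0]],[7,[10,-29,1],[0,0,0]],[7,[12,-35,1],[0,0,0]],[7,[14,-41,1],[0,0,0]],[7,[14,-41,1],[0,0,0]]]' 50; python3 -m creep '[[7,[2,-6,0],[0,0,0]],[7,[4,-12,0],[0,0,0]],[7,[6,-17,0],[0,0,0]],[7,[8,-23,0],[0,0,0]],[7,[10,-29,0],[0,0,0]],[7,[12,-35,0],[0,0,0]],[7,[14.1,-40.4,0],[0,0,0]],[7,[14.1,-40.4,0],[0,0,0]]]'
python3 - <<'E'
from h import *
print(arm.grip_point_offset)
p,d,c=snap('wrist','w1.png'); print(c['fovy'],c['cx'],c['cy'],np.round(c['pose'],3).tolist())
print(np.round(arm.sense()['joint_positions'],1),np.round(arm.sense()['contact_force'],2))
E
```

```text
time: 2.1
tcp_pos: [0.3194, 0.1856, 0.2415]
eef_rot: [[-0.957, 0.291, 0.001], [0.291, 0.957, -0.0], [-0.001, -0.0, -1.0]]
contact_force: [-0.6, 0.2, -0.9]
opening: 0.821
time: 3.1
tcp_pos: [0.4616, -0.2177, 0.2411]
eef_rot: [[-0.958, 0.288, 0.001], [0.288, 0.958, -0.001], [-0.001, -0.0, -1.0]]
contact_force: [-0.7, 1.3, 0.6]
opening: 0.821
0.0187
65.70646984690485 256.8934733118995 190.63215455979292 [[0.289, 0.922, 0.259, 0.396], [0.957, -0.278, -0.078, -0.198], [-0.0, 0.271, -0.963, 0.384], [0.0, 0.0, 0.0, 1.0]]
[-25.3   9.2 107.    0.   63.8 -98.6] [-0.41  0.44 -0.03]
```

View pics/w1.png

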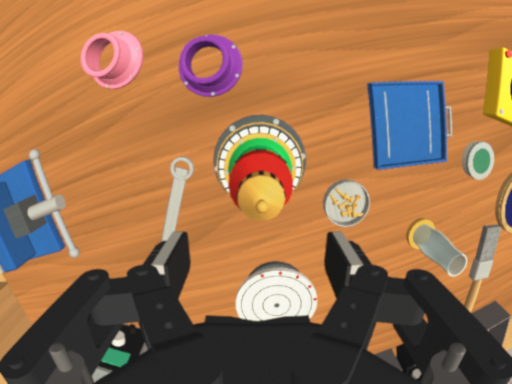

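```bash
cat >> h.py <<'E'
def wcloud(d,c):
    f=d.shape[0]/2/np.tan(np.radians(c['fovy'])/2)
    v,u=np.mgrid[:d.shape[0],:d.shape[1]]; x=u-c['cx'];y=v-c['cy'];r=np.hypot(x,y)+1e-9;t=np.tan(r/f)
    P=np.stack([x/r*t*d,y/r*t*d,d],-1); T=np.array(c['pose']); return P@T[:3,:3].T+T[:3,3]
def cfit(A,c,zlo,zhi,R,rlo,rhi):
    from scipy.optimize import least_squares
    A=A.reshape(-1,3); r=np.hypot(A[:,0]-c[0],A[:,1]-c[1]); P=A[(A[:,2]>zlo)&(A[:,2]<zhi)&(r>rlo)&(r<rhi)]
    if len(P)<8: return len(P),None
    s=least_squares(lambda q:np.hypot(P[:,0]-q[0],P[:,1]-q[1])-R,c,loss='soft_l1',f_scale=.002)
    return len(P),np.round(s.x,4),round(float(np.std(s.fun)),4)
E
python3 - <<'E'
from h import *
p,d,c=snap('wrist'); W=wcloud(d,c); L=(.46,-.215)
print('tcp',np.round(arm.sense()['tcp_pos'],4))
print('cowl',cfit(W,L,.152,.170,.018,0,.035));print('hood',cfit(W,L,.106,.128,.029,.015,.045));print('lens',cfit(W,L,.074,.10,.028,.015,.045))
for n,a,b in(('polish_tray',0,.014),('paint_wheel',.04,.06)):
    o=arm.outline_of('wrist',n)[0]; w=W[o['region']&(d>0)]; w=w[(w[:,2]>a)&(w[:,2]<b)]
    h=w[:,:2].astype(np.float32); print(n,o['score'],o['box'],np.round(np.median(w,0),4),cv2.minEnclosingCircle(h),cv2.minAreaRect(h))
E
```

```text
tcp [ 0.4598 -0.2146  0.2408]
cowl (307, array([ 0.4599, -0.2147]), 0.0007)
hood (199, array([ 0.4599, -0.2144]), 0.0004)
lens (95, array([ 0.4597, -0.2146]), 0.0002)
polish_tray 0.73 [365.4, 81.8, 450.3, 171.0] [ 4.654e-01 -4.000e-04  4.100e-03] ((0.46848824620246887, -0.00017702393233776093), 0.08233551681041718) ((0.46781018376350403, 0.007005505263805389), (0.13208690285682678, 0.12117061018943787), 80.06034088134766)
paint_wheel 0.72 [235.5, 262.1, 315.0, 321.3] [ 0.6327 -0.2426  0.05  ] ((0.6485677361488342, -0.24657590687274933), 0.05641518905758858) ((0.6335147619247437, -0.24352070689201355), (0.11078311502933502, 0.07952362298965454), 77.73638153076172)
```

```bash
python3 -m creep '[[7,[0,0,-4],[0,0,0]],[7,[0,0,-8],[0,0,0]],[7,[0,0,-9.1],[0,0,0]],[7,[0,0,-9.1],[0,0,0]],[3,[0,0,-9.1],[0,0,0]],[3,[0,0,-9.1],[0,0,0]],[3,[0,0,-9.1],[0,0,0]],[3,[0,0,-9.1],[0,0,0]]]' 40; python3 -m creep '[[3,[0,0,0],[0,0,0]],[3,[0,0,2],[0,0,0]],[3,[0,0,5],[0,0,0]],[3,[0,0,5],[0,0,0]]]'
```

```text
time: 4.3
tcp_pos: [0.4605, -0.2154, 0.1519]
eef_rot: [[-0.958, 0.286, 0.002], [0.286, 0.958, -0.001], [-0.002, -0.0, -1.0]]
contact_force: [-1.0, 1.3, 7.7]
opening: 0.403
time: 4.8
tcp_pos: [0.4611, -0.2159, 0.2028]
eef_rot: [[-0.958, 0.286, 0.005], [0.286, 0.958, -0.002], [-0.005, -0.001, -1.0]]
contact_force: [0.6, 0.0, -1.2]
opening: 0.402
```

```bash
python3 - <<'E'
from h import *
for cam in('top','scene'):
    p,d,c=snap(cam,cam+'2.png'); W=cloud(d,c); L=(.46,-.215)
    print(cam,'hood',cfit(W,L,.106,.128,.029,.015,.045),'lens',cfit(W,L,.072,.10,.028,.015,.045))
s=arm.sense();print(s['tcp_pos'],s['contact_force'],s['opening'])
cv2.imwrite('pics/v2.png',cv2.resize(cv2.imread('pics/scene2.png')[170:290,150:290],(700,600)))
E
```

```text
top hood (0, None) lens (0, None)
scene hood (129, array([ 0.4598, -0.2138]), 0.0007) lens (135, array([ 0.4598, -0.2137]), 0.0007)
[ 0.45956933 -0.21508121  0.20040311] [-1.0010996   0.17516175 -1.82644167] 0.40158205389242707
```

View pics/v2.png

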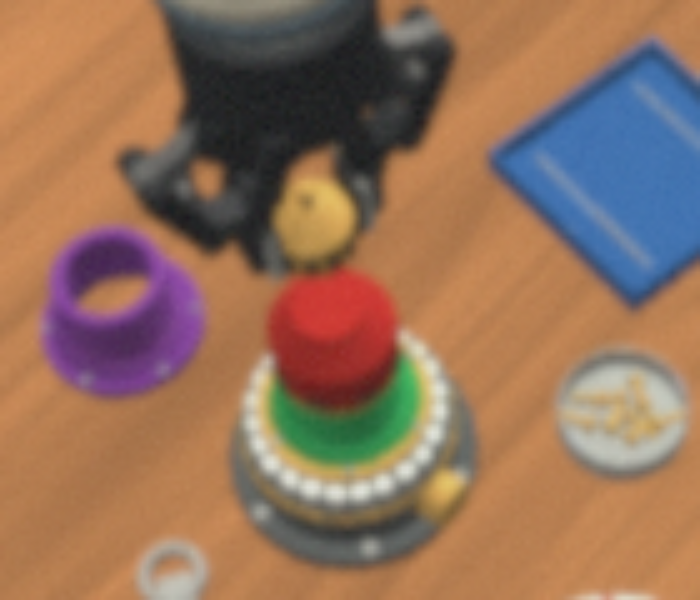

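```bash
python3 -m creep '[[3,[0.1,5,0],[0,0,0]],[3,[0.3,11,0],[0,0,0]],[3,[0.4,17,0],[0,0,0]],[3,[0.6,21.4,0],[0,0,0]],[3,[0.6,21.4,-6],[0,0,0]],[3,[0.6,21.4,-12],[0,0,0]],[3,[0.6,21.4,-17.5],[0,0,0]],[3,[0.6,21.4,-18],[0,0,0]]]'; python3 -m creep '[[3,[0,0,-0.2],[0,0,0]],[3,[0,0,-0.4],[0,0,0]],[3,[0,0,-0.5],[0,0,0]],[3,[0,0,-0.6],[0,0,0]],[3,[0,0,-0.6],[0,0,0]]]'
```

```text
time: 5.9
tcp_pos: [0.4616, -0.001, 0.0167]
eef_rot: [[-0.958, 0.286, -0.009], [0.286, 0.958, 0.0], [0.009, -0.003, -1.0]]
contact_force: [-0.6, -0.5, -1.8]
opening: 0.402
time: 6.52
tcp_pos: [0.4658, -0.0011, 0.0147]
eef_rot: [[-0.958, 0.286, 0.001], [0.286, 0.958, -0.0], [-0.001, 0.0, -1.0]]
contact_force: [0.1, 0.3, -1.1]
opening: 0.403
```

```bash
python3 -m creep '[[3,[0,0,-0.1],[0,0,0]],[3,[0,0,-0.2],[0,0,0]],[3,[0,0,-0.2],[0,0,0]],[3,[0,0,-0.2],[0,0,0]]]'
```

```text
time: 7.02
tcp_pos: [0.4655, -0.0011, 0.0122]
eef_rot: [[-0.958, 0.286, -0.0], [0.286, 0.958, 0.0], [0.0, -0.0, -1.0]]
contact_force: [0.9, -0.6, -1.3]
opening: 0.404
```

```bash
python3 -m creep '[[3,[0,0,-0.1],[0,0,0]],[3,[0,0,-0.2],[0,0,0]],[3,[0,0,-0.2],[0,0,0]],[3,[0,0,-0.2],[0,0,0]]]'
```

```text
time: 7.52
tcp_pos: [0.4657, -0.0011, 0.0117]
eef_rot: [[-0.958, 0.286, 0.0], [0.286, 0.958, -0.0], [-0.0, 0.0, -1.0]]
contact_force: [-7.4, -0.6, 28.6]
opening: 0.4
```

```bash
python3 -m creep '[[3,[0,0,0.15],[0,0,0]],[3,[0,0,0.15],[0,0,0]],[5.5,[0,0,0.15],[0,0,0]],[5.5,[0,0,0.3],[0,0,0]],[5.5,[0,0,0.6],[0,0,0]],[5.5,[0,0,3],[0,0,0]],[5.5,[0,0,8],[0,0,0]],[5.5,[0,0,14],[0,0,0]]]';  python3 -m creep '[[8,[0,0,6],[0,0,0]],[8,[0,0,9],[0,0,0]],[8,[0,0,9],[0,0,0]],[8,[0,0,9],[0,0,0]]]'
python3 - <<'E'
from h import *
p,d,c=snap('wrist','w2.png'); W=wcloud(d,c)
print('tcp',np.round(arm.sense()['tcp_pos'],4),cfit(W,(.4655,0),.010,.031,.018,0,.035))
E
```

```text
time: 8.52
tcp_pos: [0.4647, -0.0011, 0.1512]
eef_rot: [[-0.958, 0.286, -0.002], [0.286, 0.958, 0.0], [0.002, -0.001, -1.0]]
contact_force: [1.2, 0.6, -0.4]
opening: 0.639
time: 9.02
tcp_pos: [0.4649, -0.001, 0.2395]
eef_rot: [[-0.958, 0.286, -0.001], [0.286, 0.958, 0.0], [0.001, -0.0, -1.0]]
contact_force: [-0.0, 0.2, -0.7]
opening: 0.939
tcp [ 0.4647 -0.0011  0.239 ] (181, array([ 0.4647, -0.0014]), 0.001)
```

View pics/w2.png

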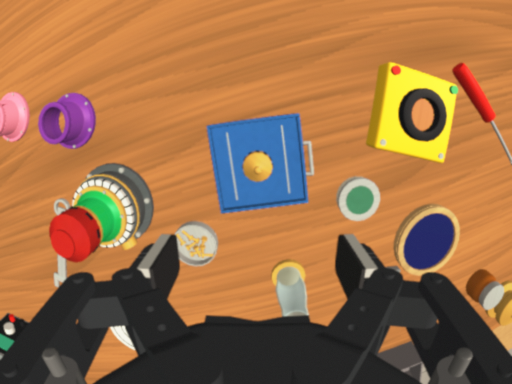

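```bash
python3 -m creep '[[8,[0,-6,0],[0,0,0]],[8,[-0.2,-12,0],[0,0,0]],[8,[-0.4,-18,0],[0,0,0]],[8,[-0.5,-21.4,0],[0,0,0]],[8,[-0.5,-21.4,-3],[0,0,0]],[8,[-0.5,-21.4,-8],[0,0,0]],[8,[-0.5,-21.4,-12],[0,0,0]],[8,[-0.5,-21.4,-13.2],[0,0,0]]]' 50; python3 -m creep '[[8,[0,0,0],[0,0,0]],[8,[0,0,0],[0,0,0]]]'
```

```text
time: 10.07
tcp_pos: [0.4581, -0.2139, 0.1048]
eef_rot: [[-0.958, 0.286, -0.006], [0.286, 0.958, 0.003], [0.007, 0.001, -1.0]]
contact_force: [0.0, 1.0, -0.3]
opening: 0.935
time: 10.32
tcp_pos: [0.4615, -0.2154, 0.1094]
eef_rot: [[-0.958, 0.286, 0.002], [0.286, 0.958, -0.001], [-0.002, -0.0, -1.0]]
contact_force: [0.0, -0.8, -0.1]
opening: 0.937
```

```bash
python3 -m creep '[[8,[-0.1,0,-0.2],[0,0,0]],[8,[-0.1,0,-0.2],[0,0,0]],[5,[-0.1,0,-0.2],[0,0,0]],[5,[-0.1,0,-0.2],[0,0,0]],[5,[-0.1,0,-0.2],[0,0,0]],[5,[-0.1,0,-0.2],[0,0,0]]]'
```

```text
time: 11.08
tcp_pos: [0.4598, -0.2152, 0.1071]
eef_rot: [[-0.958, 0.286, 0.0], [0.286, 0.958, -0.0], [-0.001, -0.0, -1.0]]
contact_force: [-2.2, 1.6, 10.3]
opening: 0.657
```

```bash
python3 -m creep '[[5,[0,0,0.5],[0,0,0]],[5,[0,0,2],[0,0,0]],[5,[0,0,5],[0,0,0]],[5,[0,0,8],[0,0,0]],[5,[0,0,8],[0,0,0]],[5,[0,0,8],[0,0,0]]]'
python3 - <<'E'
from h import *
p,d,c=snap('scene','s3.png'); W=cloud(d,c); print(cfit(W,(.46,-.215),.072,.10,.028,.015,.045),arm.sense()['tcp_pos'],arm.sense()['contact_force'],arm.sense()['opening'])
cv2.imwrite('pics/v3.png',cv2.resize(p[150:300,150:310,::-1],(640,600)))
E
```

```text
time: 11.82
tcp_pos: [0.4592, -0.2149, 0.1861]
eef_rot: [[-0.958, 0.286, -0.0], [0.286, 0.958, 0.0], [0.0, 0.0, -1.0]]
contact_force: [-0.1, 1.1, -1.0]
opening: 0.66
(234, array([ 0.4615, -0.2157]), 0.0018) [ 0.45897969 -0.21478302  0.18557808] [ 0.7023715   0.1318522  -2.48513494] 0.6608442883733059
```

View pics/v3.png

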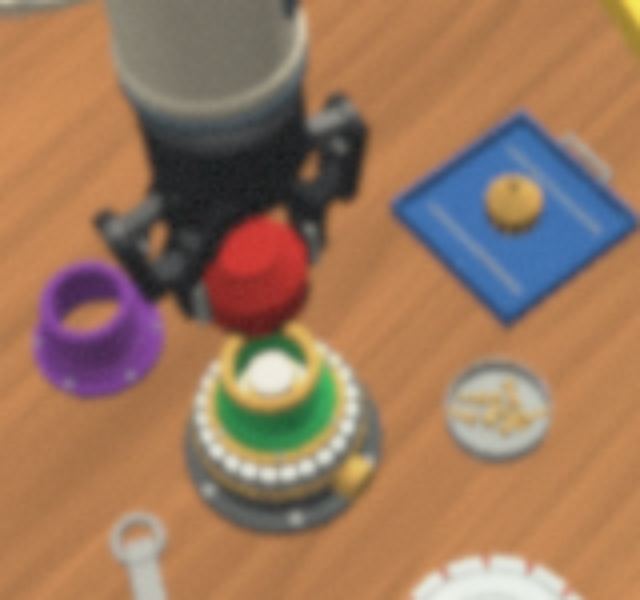

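```bash
python3 -m creep '[[5,[5,-0.8,0],[0,0,0]],[5,[11,-1.8,0],[0,0,0]],[5,[16,-2.8,0],[0,0,0]],[5,[19.1,-3.3,0],[0,0,0]],[5,[19.1,-3.3,-5],[0,0,0]],[5,[19.1,-3.3,-10],[0,0,0]],[5,[19.1,-3.3,-12],[0,0,0]],[5,[19.1,-3.3,-12],[0,0,0]]]'; python3 -m creep '[[5,[0,0,-0.3],[0,0,0]],[5,[0,0,-0.5],[0,0,0]],[5,[0,0,-0.7],[0,0,0]],[5,[0,0,-0.7],[0,0,0]],[5,[0,0,-0.7],[0,0,0]]]'
```

```text
time: 12.88
tcp_pos: [0.6494, -0.2477, 0.0645]
eef_rot: [[-0.958, 0.286, -0.003], [0.286, 0.958, 0.001], [0.004, 0.0, -1.0]]
contact_force: [0.4, 0.1, -0.2]
opening: 0.656
time: 13.5
tcp_pos: [0.6507, -0.2481, 0.0596]
eef_rot: [[-0.958, 0.286, 0.0], [0.286, 0.958, -0.0], [-0.0, -0.0, -1.0]]
contact_force: [0.5, 1.4, -2.2]
opening: 0.657
```

```bash
python3 -m creep '[[5,[0,0,-0.2],[0,0,0]],[5,[0,0,-0.4],[0,0,0]],[5,[0,0,-0.5],[0,0,0]],[5,[0,0,-0.5],[0,0,0]],[5,[0,0,-0.5],[0,0,0]]]'; python3 -m creep '[[5,[0,0,-0.1],[0,0,0]],[5,[0,0,-0.2],[0,0,0]],[5,[0,0,-0.2],[0,0,0]]]'
```

```text
time: 14.12
tcp_pos: [0.6506, -0.2481, 0.0543]
eef_rot: [[-0.958, 0.286, 0.0], [0.286, 0.958, -0.0], [-0.0, -0.0, -1.0]]
contact_force: [-0.1, 0.3, -1.4]
opening: 0.655
time: 14.5
tcp_pos: [0.6507, -0.2481, 0.0533]
eef_rot: [[-0.958, 0.286, 0.0], [0.286, 0.958, -0.0], [-0.0, -0.0, -1.0]]
contact_force: [-3.0, 1.1, 6.6]
opening: 0.66
```

```bash
python3 -m creep '[[8.3,[0,0,0.1],[0,0,0]],[8.3,[0,0,0.1],[0,0,0]],[8.3,[0,0,0.1],[0,0,0]],[8.3,[0,0,0.5],[0,0,0]],[8.3,[0,0,3],[0,0,0]],[8.3,[0,0,8],[0,0,0]],[8.3,[0,0,14],[0,0,0]],[8.3,[0,0,18],[0,0,0]]]'; python3 -m creep '[[8.3,[-5,0.8,0],[0,0,0]],[8.3,[-11,1.8,0],[0,0,0]],[8.3,[-16,2.8,0],[0,0,0]],[8.3,[-19.1,3.3,0],[0,0,0]],[8.3,[-19.1,3.3,0],[0,0,0]],[8.3,[-19.1,3.3,0],[0,0,0]]]'
python3 - <<'E'
from h import *
p,d,c=snap('wrist','w4.png'); W=wcloud(d,c)
print('tcp',np.round(arm.sense()['tcp_pos'],4),'lens',cfit(W,(.46,-.215),.074,.10,.028,.015,.045))
for cam in('top','scene'):
    p,d,c=snap(cam,cam+'4.png'); print(cam,'hood',cfit(cloud(d,c),(.65,-.248),.052,.074,.029,.015,.045))
E
```

```text
time: 15.5
tcp_pos: [0.6513, -0.2484, 0.2358]
eef_rot: [[-0.958, 0.286, 0.003], [0.286, 0.958, -0.001], [-0.003, -0.0, -1.0]]
contact_force: [-0.5, 0.1, -0.0]
opening: 0.974
time: 16.25
tcp_pos: [0.4605, -0.2154, 0.2329]
eef_rot: [[-0.958, 0.286, 0.002], [0.286, 0.958, -0.001], [-0.002, -0.0, -1.0]]
contact_force: [0.2, -0.2, 0.4]
opening: 0.968
tcp [ 0.4607 -0.2154  0.2327] lens (478, array([ 0.454 , -0.2134]), 0.0024)
top hood (19, array([ 0.6502, -0.2349]), 0.0044)
scene hood (219, array([ 0.6509, -0.2481]), 0.0056)
```

View pics/w4.png

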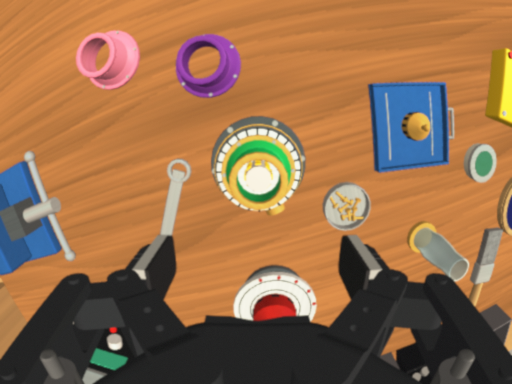

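```bash
python3 -m creep '[[8.3,[-0.1,0,-6],[0,0,0]],[8.3,[-0.1,0,-11],[0,0,0]],[8.3,[-0.1,0,-14],[0,0,0]],[8.3,[-0.1,0,-15.9],[0,0,0]],[8.3,[-0.1,0,-15.9],[0,0,0]],[8.3,[-0.1,0,-15.9],[0,0,0]]]'; python3 -m creep '[[5,[0,0,0],[0,0,0]],[5,[0,0,0],[0,0,0]],[5,[0,0,0],[0,0,0]],[5,[0,0,0],[0,0,0]]]' 50
```

```text
time: 17.15
tcp_pos: [0.4594, -0.2153, 0.0738]
eef_rot: [[-0.958, 0.286, 0.001], [0.286, 0.958, -0.0], [-0.001, -0.0, -1.0]]
contact_force: [-0.2, -0.1, 0.0]
opening: 0.971
time: 17.65
tcp_pos: [0.4593, -0.2153, 0.0746]
eef_rot: [[-0.958, 0.286, 0.002], [0.286, 0.958, -0.001], [-0.002, -0.0, -1.0]]
contact_force: [-2.1, 0.9, 9.3]
opening: 0.646
```

```bash
python3 -m creep '[[5,[0,0,0.5],[0,0,0]],[5,[0,0,2],[0,0,0]],[5,[0,0,4],[0,0,0]],[5,[0,0,7],[0,0,0]],[5,[0,0,10],[0,0,0]],[5,[0,0,13.5],[0,0,0]],[5,[0,0,13.5],[0,0,0]],[5,[0,0,13.5],[0,0,0]]]'
python3 - <<'E'
from h import *
p,d,c=snap('scene','s5.png'); print(arm.sense()['tcp_pos'],arm.sense()['contact_force'],arm.sense()['opening'])
W=cloud(d,c);print('column',cfit(W,(.46,-.215),.056,.088,.013,0,.025))
for cam in('wrist','top'):
    p2,d,c=snap(cam,cam+'5.png'); W=wcloud(d,c) if cam=='wrist' else cloud(d,c)
    for o in arm.outline_of(cam,'lens_rest')[:2]:
        w=W[o['region']&(d>0)]; print(cam,o['score'],np.round(o['box']),np.round(np.percentile(w,[2,50,98],axis=0),4).tolist())
cv2.imwrite('pics/v5.png',cv2.resize(p[130:290,150:320,::-1],(637,600)))
E
```

```text
time: 18.65
tcp_pos: [0.458, -0.2148, 0.2079]
eef_rot: [[-0.958, 0.286, -0.001], [0.286, 0.958, 0.0], [0.001, 0.0, -1.0]]
contact_force: [0.0, 0.7, -3.0]
opening: 0.644
[ 0.45777794 -0.21468412  0.20736508] [-0.3254954  0.0618381 -3.5716367] 0.6464200529596503
column (91, array([ 0.4606, -0.2143]), 0.0019)
wrist 0.67 [506. 196. 512. 238.] [[0.6199, 0.1619, 0.0002], [0.6474, 0.1648, 0.0072], [0.6818, 0.1736, 0.0163]]
top 0.58 [160. 119. 197. 157.] [[0.5967, 0.166, 0.0037], [0.6502, 0.2198, 0.0119], [0.7031, 0.2721, 0.021]]
```

View pics/v5.png

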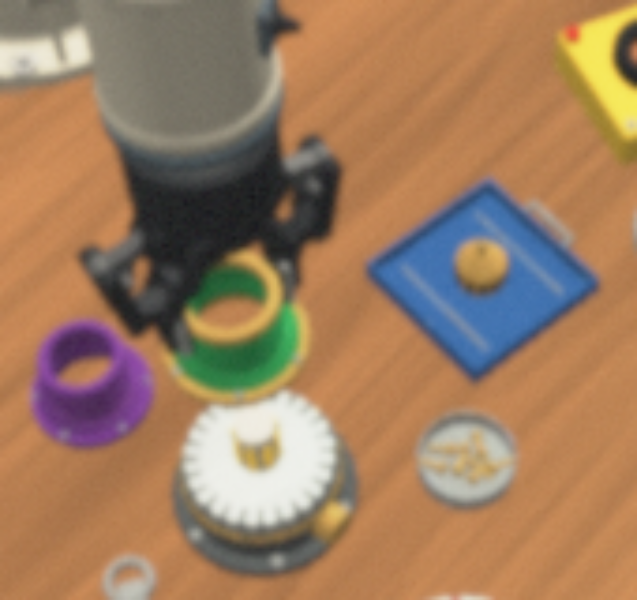

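```bash
python3 -m creep '[[5,[0,5,1],[0,0,0]],[5,[0,10,1],[0,0,0]],[5,[0,15,1],[0,0,0]],[5,[1,20,1],[0,0,0]],[5,[2,25,1],[0,0,0]],[5,[4,31,1],[0,0,0]],[5,[6,36,1],[0,0,0]],[5,[6,36,1],[0,0,0]]]'; python3 -m creep '[[5,[4,2,0],[0,0,0]],[5,[8,4,0],[0,0,0]],[5,[11,6,0],[0,0,0]],[5,[13.4,7.2,0],[0,0,0]],[5,[13.4,7.2,0],[0,0,0]],[5,[13.4,7.2,0],[0,0,0]]]'
python3 - <<'E'
from h import *
p,d,c=snap('wrist','w6.png');print(arm.sense()['tcp_pos'])
for o in arm.outline_of('wrist','lens_rest')[:2]:
    W=wcloud(d,c);w=W[o['region']&(d>0)]; print(o['score'],np.round(o['box']),np.round(np.percentile(w,[2,50,98],axis=0),4).tolist())
P=W.reshape(-1,3); r=np.hypot(P[:,0]-.6525,P[:,1]-.218); m=(P[:,2]>.0155)&(P[:,2]<.021)&(r>.04)&(r<.065); print('rim',cfit(W,(.6525,.218),.0155,.021,.054,.042,.064))
for cam in('scene','top'):
    q,d2,c2=snap(cam); print(cam,cfit(cloud(d2,c2),(.6525,.218),.0155,.021,.054,.042,.062))
E
```

```text
time: 19.9
tcp_pos: [0.5196, 0.1483, 0.2176]
eef_rot: [[-0.959, 0.282, 0.0], [0.282, 0.959, 0.001], [0.0, 0.001, -1.0]]
contact_force: [-0.5, -1.1, -3.4]
opening: 0.645
time: 20.65
tcp_pos: [0.6516, 0.216, 0.2174]
eef_rot: [[-0.958, 0.286, -0.002], [0.286, 0.958, -0.001], [0.002, -0.001, -1.0]]
contact_force: [-0.3, 0.3, -3.9]
opening: 0.645
[0.65158955 0.21599769 0.21766801]
0.77 [213. 118. 312. 180.] [[0.5978, 0.1734, 0.0105], [0.6281, 0.2346, 0.0129], [0.6727, 0.2773, 0.0191]]
rim (1342, array([0.6534, 0.2219]), 0.0029)
scene (373, array([0.6538, 0.2201]), 0.0036)
top (71, array([0.6517, 0.2205]), 0.0032)
```

View pics/w6.png

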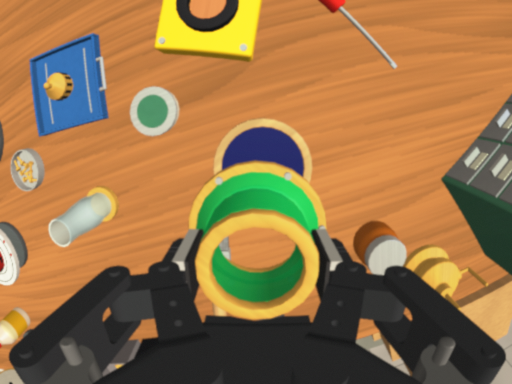

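```bash
python3 - <<'E'
from h import *
from scipy.optimize import least_squares
for cam in('wrist','top','scene'):
    p,d,c=snap(cam)
    f=192/np.tan(np.radians(c['fovy'])/2); T=np.array(c['pose'])
    hsv=cv2.cvtColor(p,cv2.COLOR_RGB2HSV)
    W=(wcloud if cam=='wrist' else cloud)(d,c)
    m=(cv2.inRange(hsv,(105,90,20),(130,255,140))>0)&(np.hypot(W[...,0]-.6525,W[...,1]-.219)<.07)&(W[...,2]<.018)&(W[...,2]>.005)
    if cam!='wrist': print(cam,m.sum())
    P=W[m]; 
    if len(P)<30: print(cam,'few');continue
    h=cv2.convexHull(P[:,:2].astype(np.float32))[:,0]
    q=P[:,:2]; s=least_squares(lambda v:np.hypot(*(h-v[:2]).T)-v[2],[.6525,.219,.049],loss='soft_l1',f_scale=.001)
    print(cam,len(P),'median',np.round(np.median(P,0),4),'mean',np.round(P.mean(0),4),'extent',np.round(np.ptp(q,0),4),'hull',np.round(s.x,4),round(float(np.std(s.fun)),4))
E
```

```text
wrist 2245 median [0.6315 0.2315 0.0123] mean [0.6323 0.2296 0.0123] extent [0.0684 0.0939] hull [0.6532 0.2219 0.0476] 0.0003
top 187
top 187 median [0.6642 0.1929 0.0111] mean [0.6623 0.1936 0.011 ] extent [0.0765 0.0436] hull [0.655  0.215  0.0416] 0.0059
scene 397
scene 397 median [0.6418 0.2152 0.0124] mean [0.6433 0.2162 0.0125] extent [0.0837 0.082 ] hull [0.6518 0.2233 0.0417] 0.0011
```

```bash
python3 -m creep '[[5,[0.1,0.4,-4],[0,0,0]],[5,[0.1,0.4,-9],[0,0,0]],[5,[0.1,0.4,-13],[0,0,0]],[5,[0.1,0.4,-16],[0,0,0]],[5,[0.1,0.4,-17.2],[0,0,0]],[5,[0.1,0.4,-17.4],[0,0,0]],[5,[0.1,0.4,-17.4],[0,0,0]],[5,[0.1,0.4,-17.4],[0,0,0]]]'; python3 -m creep '[[5,[0,0,-0.2],[0,0,0]],[5,[0,0,-0.4],[0,0,0]],[5,[0,0,-0.6],[0,0,0]],[5,[0,0,-0.6],[0,0,0]]]'
```

```text
time: 22.0
tcp_pos: [0.6545, 0.2212, 0.0458]
eef_rot: [[-0.958, 0.286, 0.002], [0.286, 0.958, 0.001], [-0.002, 0.001, -1.0]]
contact_force: [0.6, 0.4, -3.0]
opening: 0.646
time: 22.5
tcp_pos: [0.6534, 0.2208, 0.0379]
eef_rot: [[-0.958, 0.286, -0.001], [0.286, 0.958, -0.0], [0.0, -0.0, -1.0]]
contact_force: [0.3, 1.4, -3.5]
opening: 0.643
```

```bash
python3 -m creep '[[5,[0,0,-0.1],[0,0,0]],[5,[0,0,-0.2],[0,0,0]],[5,[0,0,-0.2],[0,0,0]]]'; python3 -m creep '[[5,[0,0,-0.1],[0,0,0]],[5,[0,0,-0.1],[0,0,0]],[5,[0,0,-0.1],[0,0,0]]]'
```

```text
time: 22.88
tcp_pos: [0.6535, 0.2209, 0.0362]
eef_rot: [[-0.958, 0.286, -0.0], [0.286, 0.958, -0.0], [0.0, -0.0, -1.0]]
contact_force: [-0.3, 0.2, -3.1]
opening: 0.641
time: 23.25
tcp_pos: [0.6536, 0.221, 0.0353]
eef_rot: [[-0.958, 0.286, -0.0], [0.286, 0.958, -0.0], [0.0, -0.0, -1.0]]
contact_force: [1.2, 0.6, -3.2]
opening: 0.641
```

```bash
python3 -m creep '[[5,[0,0,-0.1],[0,0,0]],[5,[0,0,-0.15],[0,0,0]],[5,[0,0,-0.15],[0,0,0]]]'
```

```text
time: 23.62
tcp_pos: [0.6537, 0.221, 0.0347]
eef_rot: [[-0.958, 0.286, 0.0], [0.286, 0.958, 0.0], [-0.0, 0.0, -1.0]]
contact_force: [-3.1, -0.4, 6.2]
opening: 0.642
```

```bash
python3 -m creep '[[8.3,[0,0,0.05],[0,0,0]],[8.3,[0,0,0.05],[0,0,0]],[8.3,[0,0,0.05],[0,0,0]],[8.3,[0,0,0.5],[0,0,0]],[8.3,[0,0,3],[0,0,0]],[8.3,[0,0,8],[0,0,0]],[8.3,[0,0,14],[0,0,0]],[8.3,[0,0,19],[0,0,0]]]'
python3 - <<'E'
from h import *
print(arm.sense()['tcp_pos'])
p,d,c=snap('wrist','w7.png');W=wcloud(d,c);print('rim',cfit(W,(.653,.22),.0155,.021,.054,.0485,.064),'lensfoot',cfit(W,(.653,.22),.019,.022,.036,.02,.044))
P=W.reshape(-1,3)
m=(np.hypot(P[:,0]-.6535,P[:,1]-.221)<.04)&(P[:,2]>.0615)&(P[:,2]<.068); print('top ring',m.sum(),cv2.minEnclosingCircle(P[m][:,:2].astype(np.float32)),P[m][:,2].mean())
E
```

```text
time: 24.62
tcp_pos: [0.6539, 0.2211, 0.2266]
eef_rot: [[-0.958, 0.286, 0.002], [0.286, 0.958, 0.001], [-0.001, 0.001, -1.0]]
contact_force: [1.0, 0.2, 0.9]
opening: 0.969
[0.65385264 0.22105368 0.2265952 ]
rim (2080, array([0.6528, 0.2215]), 0.0028) lensfoot (678, array([0.6539, 0.221 ]), 0.0021)
top ring 925 ((0.653552234172821, 0.22061140835285187), 0.02828044444322586) 0.06360380359820111
```

View pics/w7.png

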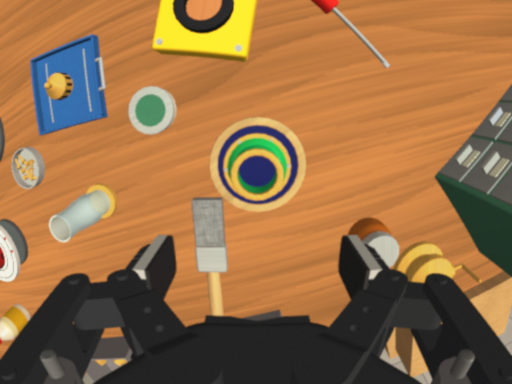

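```bash
python3 -m creep '[[8,[-5,-3,0],[0,0,0]],[8,[-9,-7,0],[0,0,0]],[8,[-13,-12,0],[0,0,0]],[8,[-16,-17,0],[0,0,0]],[8,[-19.4,-22,0],[0,0,0]],[6,[-19.4,-28,0],[0,0,0]],[6,[-19.4,-34,0],[0,0,0]],[6,[-19.4,-40,0],[0,0,0]]]'; python3 -m creep '[[6,[0,-3.6,0],[0,0,0]],[6,[0,-3.6,0],[0,0,0]],[6,[0,-3.6,0],[0,0,0]]]'
python3 - <<'E'
from h import *
p,d,c=snap('wrist');W=wcloud(d,c);print(arm.sense()['tcp_pos'],'col',cfit(W,(.46,-.215),.056,.088,.013,0,.02),'disc',cfit(W,(.46,-.215),.046,.051,.047,.04,.055))
P=W.reshape(-1,3);m=(np.hypot(P[:,0]-.46,P[:,1]+.215)<.02)&(P[:,2]>.089);print(cv2.minEnclosingCircle(P[m][:,:2].astype(np.float32)))
P=W.reshape(-1,3);m=(np.hypot(P[:,0]-.46,P[:,1]+.215)<.055)&(P[:,2]>.049)&(P[:,2]<.056);print(cv2.minEnclosingCircle(P[m][:,:2].astype(np.float32)))
E
```

```text
time: 25.68
tcp_pos: [0.4594, -0.181, 0.2243]
eef_rot: [[-0.958, 0.286, 0.001], [0.286, 0.958, -0.0], [-0.001, -0.0, -1.0]]
contact_force: [1.9, -0.1, 0.1]
opening: 0.705
time: 26.05
tcp_pos: [0.4594, -0.2146, 0.2237]
eef_rot: [[-0.958, 0.286, -0.0], [0.286, 0.958, 0.001], [0.0, 0.0, -1.0]]
contact_force: [0.4, -0.0, -0.0]
opening: 0.702
[ 0.45942676 -0.21415436  0.22368997] col (213, array([ 0.4592, -0.2144]), 0.0009) disc (139, array([ 0.4603, -0.214 ]), 0.0022)
((0.45513248443603516, -0.21357165277004242), 0.017530003562569618)
((0.4602569043636322, -0.21433155238628387), 0.04768957570195198)
```

```bash
python3 -m creep '[[6,[0,0,-6],[0,0,0]],[6,[0,0,-11],[0,0,0]],[6,[0,0,-15],[0,0,0]],[6,[0,0,-16.4],[0,0,0]],[6,[0,0,-16.4],[0,0,0]],[6,[0,0,-16.4],[0,0,0]]]'; python3 -m creep '[[2,[0,0,0],[0,0,0]],[2,[0,0,0],[0,0,0]],[2,[0,0,0],[0,0,0]],[2,[0,0,0],[0,0,0]],[2,[0,0,0],[0,0,0]]]' 60
```

```text
time: 26.85
tcp_pos: [0.4608, -0.2153, 0.0613]
eef_rot: [[-0.958, 0.285, 0.002], [0.285, 0.958, -0.001], [-0.002, -0.0, -1.0]]
contact_force: [-0.4, -0.3, 0.4]
opening: 0.704
time: 27.48
tcp_pos: [0.4602, -0.2154, 0.0609]
eef_rot: [[-0.958, 0.286, 0.001], [0.286, 0.958, -0.001], [-0.002, -0.0, -1.0]]
contact_force: [-2.5, 0.7, 9.3]
opening: 0.285
```

```bash
python3 -m creep '[[2,[0,0,0.5],[0,0,0]],[2,[0,0,2],[0,0,0]],[2,[0,0,5],[0,0,0]],[2,[0,0,10],[0,0,0]],[2,[0,0,15],[0,0,0]],[2,[0,4,15],[0,0,0]],[2,[0,9,15],[0,0,0]],[2,[0,15,15],[0,0,0]]]'; python3 -m creep '[[2,[1,6,0],[0,0,0]],[2,[2,12,0],[0,0,0]],[2,[3,18,0],[0,0,0]],[2,[5,24,0],[0,0,0]],[2,[7,28,0],[0,0,0]],[2,[7,28,0],[0,0,0]],[2,[7,28,0],[0,0,0]]]'
python3 - <<'E'
from h import *
p,d,c=snap('wrist','w8.png');W=wcloud(d,c);print(arm.sense()['tcp_pos'],arm.sense()['opening'],arm.sense()['contact_force'])
P=W.reshape(-1,3)
for n,zl,zh,R in(('collar',.047,.056,.045),('box',.033,.040,.09)):
    m=(np.hypot(P[:,0]-.454,P[:,1]-.217)<R)&(P[:,2]>zl)&(P[:,2]<zh); h=P[m][:,:2].astype(np.float32); print(n,m.sum(),cv2.minEnclosingCircle(h),cv2.minAreaRect(h),P[m][:,2].mean())
print(cfit(W,(.454,.217),.048,.056,.0275,.015,.04))
E
```

```text
time: 28.48
tcp_pos: [0.4595, -0.0641, 0.2109]
eef_rot: [[-0.958, 0.287, 0.001], [0.287, 0.958, -0.0], [-0.001, 0.0, -1.0]]
contact_force: [0.1, 0.5, -2.3]
opening: 0.285
time: 29.35
tcp_pos: [0.5289, 0.2144, 0.2099]
eef_rot: [[-0.958, 0.285, -0.001], [0.285, 0.958, -0.001], [0.001, -0.001, -1.0]]
contact_force: [0.3, -0.1, -2.7]
opening: 0.284
[0.52890712 0.21400733 0.20995106] 0.28510856115230526 [ 0.23945654 -0.56580907 -2.2989088 ]
collar 2140 ((0.45411258935928345, 0.21875034272670746), 0.03408915549516678) ((0.45423001050949097, 0.2185581922531128), (0.06604602932929993, 0.06649629026651382), 32.675254821777344) 0.05179979126832612
box 7497 ((0.4536858797073364, 0.21870505809783936), 0.07680626213550568) ((0.4540817141532898, 0.21863044798374176), (0.11151628196239471, 0.1120322048664093), 64.62947845458984) 0.036048821803335705
(2132, array([0.4542, 0.2188]), 0.0037)
```

View pics/w8.png

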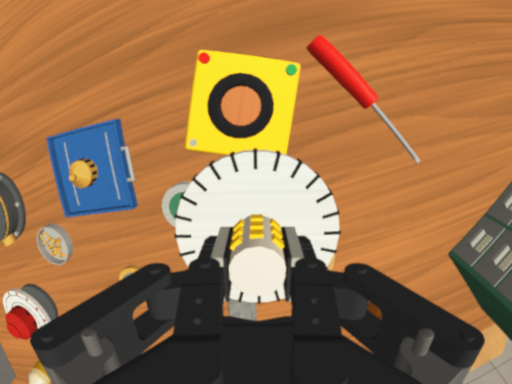

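```bash
python3 - <<'E'
from h import *
from scipy.optimize import least_squares
p,d,c=snap('wrist');W=wcloud(d,c);t=arm.sense()['tcp_pos'];P=W.reshape(-1,3)
m=(P[:,2]>t[2]-.0125)&(P[:,2]<t[2]-.005)&(np.hypot(*(P[:,:2]-t[:2]).T)<.055)&(P[:,0]<t[0]+.01)
Q=P[m];h=cv2.convexHull(Q[:,:2].astype(np.float32))[:,0];h=h[(h[:,0]<t[0]-.002)]
s=least_squares(lambda v:np.hypot(*(h-v).T)-.047,t[:2],loss='soft_l1',f_scale=.001)
A=np.c_[Q[:,:2]-t[:2],np.ones(len(Q))]; k=np.linalg.lstsq(A,Q[:,2],rcond=None)[0]
print(len(Q),len(h),t,'disc',s.x-t[:2],np.std(s.fun),'plane',k)
E
```

```text
10792 24 [0.52898322 0.21381723 0.20998675] disc [-0.00124039  0.00023928] 0.00019417948889220298 plane [ 0.00077514 -0.00032397  0.20095219]
```

```bash
python3 -m creep '[[2,[-4,0.3,0],[0,0,0]],[2,[-7.4,0.5,0],[0,0,0]],[2,[-7.4,0.5,-3],[0,0,0]],[2,[-7.4,0.5,-7],[0,0,0]],[2,[-7.4,0.5,-10],[0,0,0]],[2,[-7.4,0.5,-11],[0,0,0]],[2,[-7.4,0.5,-11],[0,0,0]],[2,[-7.4,0.5,-11],[0,0,0]]]'; python3 -m creep '[[2,[0,0,0],[0,0,0]]]'
```

```text
time: 30.45
tcp_pos: [0.4564, 0.2201, 0.101]
eef_rot: [[-0.958, 0.286, 0.002], [0.286, 0.958, 0.001], [-0.001, 0.001, -1.0]]
contact_force: [-0.4, -0.9, -2.6]
opening: 0.285
time: 30.58
tcp_pos: [0.4563, 0.2202, 0.1009]
eef_rot: [[-0.958, 0.286, 0.002], [0.286, 0.958, 0.001], [-0.001, 0.001, -1.0]]
contact_force: [-0.1, -0.6, -1.6]
opening: 0.284
```

```bash
python3 -m creep '[[2,[-0.1,-0.15,0],[0,0,0]],[2,[-0.1,-0.15,-0.6],[0,0,0]],[2,[-0.1,-0.15,-1.2],[0,0,0]],[2,[-0.1,-0.15,-1.8],[0,0,0]],[2,[-0.1,-0.15,-2.2],[0,0,0]],[2,[-0.1,-0.15,-2.4],[0,0,0]],[2,[-0.1,-0.15,-2.4],[0,0,0]]]'
```

```text
time: 31.45
tcp_pos: [0.4546, 0.2184, 0.0756]
eef_rot: [[-0.958, 0.286, -0.0], [0.286, 0.958, -0.0], [0.0, -0.0, -1.0]]
contact_force: [-0.9, 0.8, -2.3]
opening: 0.289
```

```bash
python3 -m creep '[[2,[0,0,-0.2],[0,0,0]],[2,[0,0,-0.4],[0,0,0]],[2,[0,0,-0.5],[0,0,0]],[2,[0,0,-0.5],[0,0,0]],[2,[0,0,-0.5],[0,0,0]]]'
```

```text
time: 32.08
tcp_pos: [0.4547, 0.2185, 0.0708]
eef_rot: [[-0.958, 0.286, 0.0], [0.286, 0.958, 0.0], [-0.0, 0.0, -1.0]]
contact_force: [-0.5, 0.1, -2.9]
opening: 0.283
```

```bash
python3 -m creep '[[2,[0,0,-0.1],[0,0,0]],[2,[0,0,-0.2],[0,0,0]],[2,[0,0,-0.25],[0,0,0]],[2,[0,0,-0.25],[0,0,0]]]'
```

```text
time: 32.58
tcp_pos: [0.4546, 0.2185, 0.069]
eef_rot: [[-0.958, 0.286, 0.0], [0.286, 0.958, 0.0], [-0.0, 0.0, -1.0]]
contact_force: [-3.6, -1.4, 8.2]
opening: 0.285
```

Home contact at TCP 0.069 as predicted (0.0689). Release and check.

```bash
python3 -m creep '[[6,[0,0,0],[0,0,0]],[6,[0,0,0],[0,0,0]],[6,[0,0,0],[0,0,0]],[6,[0,0,0.5],[0,0,0]],[6,[0,0,3],[0,0,0]],[6,[0,0,8],[0,0,0]],[6,[0,0,14],[0,0,0]],[6,[0,0,16],[0,0,0]]]'; python3 -m creep '[[6,[0,0,0],[0,0,0]],[6,[0,0,0],[0,0,0]],[6,[0,0,0],[0,0,0]],[6,[0,0,0],[0,0,0]]]'
python3 - <<'E'
from h import *
p,d,c=snap('wrist','w9.png');W=wcloud(d,c);P=W.reshape(-1,3);o=np.array([.4541,.2187])
r=np.hypot(*(P[:,:2]-o).T);m=(r<.055)&(P[:,2]>.0565)&(P[:,2]<.064);Q=P[m]
k=np.linalg.lstsq(np.c_[Q[:,:2]-o,np.ones(len(Q))],Q[:,2],rcond=None)[0]
print('disc',cv2.minEnclosingCircle(Q[:,:2].astype(np.float32)),'plane',k)
T0=np.load('sceneW.npy')
p2,d2,c2=snap('scene','s9.png');V=cloud(d2,c2)
for nm,A in(('before',T0),('after',V)): print('chim',nm,cfit(A,(.636,-.008),.002,.012,.025,0,.04))
s=arm.sense();print(s['tcp_pos'],s['contact_force'],s['opening'])
a=cv2.resize(p[...,::-1],(400,300));b=cv2.resize(p2[90:360,80:440,::-1],(800,600))[:,:]
cv2.imwrite('pics/v9.png',b);cv2.imwrite('pics/v9w.png',p[...,::-1])
E
```

```text
time: 33.58
tcp_pos: [0.4561, 0.2191, 0.2324]
eef_rot: [[-0.958, 0.286, 0.005], [0.286, 0.958, 0.002], [-0.004, 0.004, -1.0]]
contact_force: [0.0, -0.1, -0.6]
opening: 0.704
time: 34.08
tcp_pos: [0.4542, 0.2182, 0.2273]
eef_rot: [[-0.958, 0.286, -0.002], [0.286, 0.958, -0.001], [0.001, -0.001, -1.0]]
contact_force: [-0.1, 0.8, 0.3]
opening: 0.703
disc ((0.45449474453926086, 0.21860899031162262), 0.0476195327937603) plane [-0.0002252   0.00070962  0.05993112]
chim before (166, array([ 0.637 , -0.0043]), 0.0068)
chim after (158, array([ 0.6354, -0.0041]), 0.0062)
[0.45438094 0.21835292 0.22765932] [-0.72909451  0.22329826  0.42343602] 0.7033649417467874
```

View pics/v9.png

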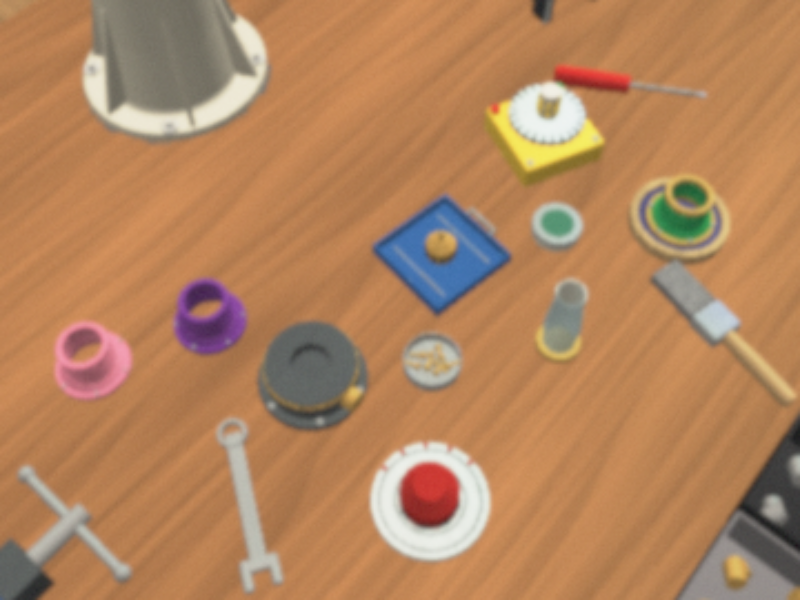

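View pics/v9w.png

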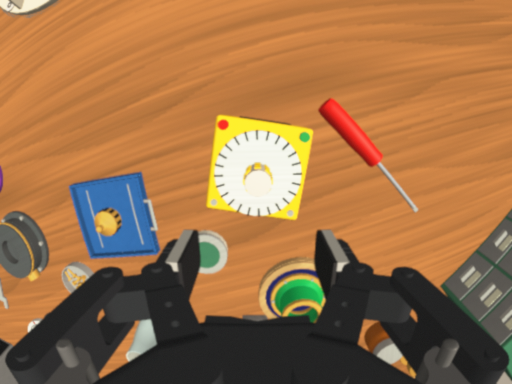

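All parts are in place: hood centred on the wheel at (430,495), cowl in the tray at (440,245), lens in its rest at (687,210) and lamp level on the socket. The chimney stands untouched at (565,320).

```bash
python3 -c "
from cell import arm; print(arm.close_job())"
```

```text
the job is handed in; nothing more can be done
None
```

The lantern is stripped in order (cowl, hood, lens, lamp), and each part stands released at its own station. I handed the job in at about 34 s, with the gripper open and well clear of everything.

Last checks:
- **Cowl:** upright, measured within about 1 mm of the tray's middle.
- **Hood:** upright on the paint wheel, about 1 mm from its centre in the scene-camera fit. The top camera's fit disagreed by about 13 mm, but it had only 19 points because the arm was in the way, so I discounted it. The last picture shows the hood centred.
- **Lens:** level in the recess, top ring at 63.6 mm against an expected 64. It is about 1 mm off centre by the wrist camera. The cameras disagreed by 2–4 mm on where the rest's centre is, well within the 8 mm clearance round the foot.
- **Lamp:** plugged fully home. The disc's top measured 59.9 mm against an expected 60, and it is flat and within 0.5 mm of the socket's axis.
- **Chimney:** upright. Its rough glass fit moved 1.6 mm between the first and last pictures, which is within that fit's 6 mm scatter, and nothing came near it.

The highest force I read was about 29 N, when the cowl met the tray floor. That was on the wrist through the held part, well under the 120 N limit.

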